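Get the sanding caddy out from behind the oil tin and hang it up

ROBOT

A 6-joint arm with a two-finger parallel gripper is mounted at the origin on the work surface. World frame = base frame: x ahead of the robot, y to its left, z up, the work surface at z = 0. Lengths are in m, angles in degrees, forces in N, time in s.
With the tool pointing down it reaches from about 0.4 to 0.825 m from the base axis. Payload 7 kg.
Tool frame: the origin (TCP) lies on the centre line of the jaws, within the pads' length; the fingertips stand 22 mm ahead of it and the grasp point (between the pads) lies 3 mm ahead of it; z points along the fingers, y is the line along which they close (so a half turn about z gives the same grasp; the last joint's range is limited). The gripper opens to 88 mm and grips with 3 to 60 N. Pads are 19 mm wide; open, the fingers measure 130 mm over their backs; the gripper's body (78 mm by 193 mm) begins 47 mm behind the grasp point.
Start: joints at [-50.357, 20.546, 0.682, 0, -70.136, -16.507], TCP at [0.265, -0.621, 0.249] pointing down, gripper open.
Joint ranges: [-176.03, 176.03], [-82.01, 121.73], [-58.28, 71.71], [-173.87, 95.51], [-174.79, -0.11], [-173.66, 173.66]. Speed limits (degrees/s): [136.94, 136.94, 172.46, 180, 180, 180].

INTERFACE

Orientations are given as [roll, pitch, yaw] about the fixed x, y, z axes, in that order (R = Rz(yaw) Ry(pitch) Rx(roll)).
In Python, from plant import get_state, cams, r gives the robot as it stands.
- The arm moves only by the tool apply_moves, never from a script. Its argument "targets" is a list of rows, each an object with "dp": the shift along the world's x, y, z in m, a list of three; "yaw": the turn about the world's z in degrees. In form: [{"dp": [x, y, z], "yaw": yaw}, ...]. A call has 1 to 20 rows; each row is the pose to reach, as a shift and turn from the pose commanded when the call began; what a row does not reach only later rows make up. A row lasts 1/12 s, in which the tool goes at most 41.7 mm and 7.16 degrees, less where a joint would pass 70% of its speed; a pose out of reach is approached as far as the arm can. A call with a gripper value outside its range is refused whole. "grip" is the gripper command: -1 is fully open, 1 is shut, values between are in proportion, set as the call begins (left out, the last holds). The fingers move at their own pace and stop on an object; "squeeze" is the grip in N (left out, the last holds). Time passes only in rows, so rows that repeat a pose let the fingers close. It gives the time, the measured TCP pose, the force, the opening and the grip force at its end, in the units of the state.
- get_state(): the state, without advancing time (a new reading comes with each control period).
- cams.capture(name): name is "side" or "top" or "wrist"; returns a dict with "image" (420x560x3 uint8, red, green, blue), "range_z" (420x560 float32, m along the optical axis (not along the pixel's ray), 0 where there is no reading), "fx", "fy", "cx", "cy" (pixels), "R" (3x3) and "t" (3): a world point X has camera coordinates R X + t; the wrist camera has in their place "T_tool_cam" (4x4, takes a point from camera to tool coordinates, whose origin is the TCP and whose axes are the flange's). Camera axes: x right, y down, z forward; pixel columns grow to the right and rows downward; lengths in m; the calibration is good to about 2 mm. A picture is of the moment at which its call begins: read the wrist's pose just before it.
- r.close_job(): hands the job in; it is judged then, once.
The state is a dict: "time_s": time; "joints": joint angles; "qd": joint speeds; "joint_torque": joint torques, N m; "tcp_pos": TCP position; "eef_rot": TCP orientation; "contact_force": force on the tool from outside, world axes, zero at the start; "moment": the same for the moment, N m; "gripper_width": finger opening in m; "gripper_force": force on a finger pad.
Only numpy, scipy, OpenCV 4.12 (cv2) and the standard library are available. Lean on these libraries where they do the work, as an engineer would, in place of code of your own. Each camera call takes 0.05 s, during which the arm holds its last target. There are 200 camera calls.

TASK

The sanding-block caddy stands in the plywood bay behind the blue oil tin. With the caddy still in the bay, first move the tin out and stand it upright on the cork mat; then lift the caddy out and hang it level by its wooden handle bar over both prongs of the yellow hook stand. Never tip the tin over, and do not knock over the two glass jars.

Things in the scene. Friction and masses are not known exactly. Their poses are not given: they have to be found in the camera images.
- bay: Fixed plywood bay, open on top and at its front (-x, robot's side); yaw up to 0.25 rad. Floor 8 mm; 10 mm side and rear walls, tops 78 mm above the bench; inside 180 wide (y), 150 from front edge to rear wall; outside 160 (x) by 200 (y). Origin: centre of its underside, on the bench. Inside, the tin stands at about x -51 and the caddy behind it at about x +15.
- tin: Blue metal oil tin with a yellow band, 52 (x, thickness) by 112 (y, width) by 200 mm tall, plus a red cap 28 across, 15 high on top at y +32. 0.35 to 0.7 kg. Origin: centre of its underside. Its thickness lies along the bay's x; it stands some 5 to 16 mm in front of the caddy, so close that a gripper cannot reach the caddy's bar from above.
- caddy: Wooden carrier tray 60 (x) by 140 (y) by 45 mm tall; its two sanding blocks are fixed in it, tops at 43 mm. Uprights 18 (x) by 8 (y) at y +-66, 142 high, carry a flat-sided bar along y, 12 thick (x), 24 tall, its middle 130 above the underside, free length 124. 0.2 to 0.33 kg, hangs level from the bar. Origin: centre of its underside.
- caddy_bar (a point): Middle of the caddy's handle bar (centre of its section), 130 mm above the caddy's underside; same axes as the caddy: y along the bar.
- hook_stand: Fixed yellow stand beside the bay, yaw up to 0.3 rad. Base plate 150x150x10 mm. Cross plate 130 wide, x -2 to 10, z 182 to 218, on a post behind it. From it two steel prongs, 10 mm thick, at y +-42 (74 free between) run level to -x (robot's side), axis at z 200, to x -80, then bend up to tips at x -95, z 230 over all. Origin: on the bench below the prongs' roots.
- hook_saddle (a point): Where the middle of the bar lies once hung: midway between the prongs, 45 mm in front (-x) of the stand's origin, 217 mm above the bench, the bar across and its lower edge on both prongs. Anywhere from cross plate to upturned tips will do. Axes as the stand: -x points out along the prongs.
- mat: Flat cork mat, 180 by 180 by 4 mm, fixed on the bench, on the other side of the bay from the hook stand. Origin: centre of its underside, on the bench.
- jar_amber: Amber glass jar with a steel lid, 56 mm in diameter, 85 mm tall, loose. Origin: centre of its underside; stands between the robot and the bay, to the left (+y).
- jar_green: Green glass jar with a black lid, 56 mm in diameter, 85 mm tall, loose. Origin: centre of its underside; stands between the robot and the bay, to the right (-y).
There are look-alikes about, which are no part of the job. What is meant by the hook_stand is not turquoise, and is the larger of those in its own colour.

How it is judged (in metres and radians):
On the way:
1. the tin stands upright on the cork mat, let go, while the caddy is still in the bay (x of tin in the frame of mat between -0.09 and 0.09 m and y of tin in the frame of mat between -0.09 and 0.09 m and z of tin in the frame of mat between 0 and 0.012 m and angle between tin's own z axis and vertical below 0.12 rad and contact force between tin and mat above 0.5 N and linear speed of tin below 0.03 m/s and contact force between the fingers and tin below 0.1 N and x of caddy in the frame of bay above -0.08 m and z of caddy in the frame of bay below 0.03 m), for 0.2 s.
At the end, for the whole second after the job is handed in: Tin upright (0.12 rad) and still on the cork mat, its centre over the mat; caddy hangs still by its bar on both prongs: bar middle within 45 mm along the prongs, 30 mm sideways, 10 mm in height of the saddle point, caddy level within 0.2 rad (x of tin in the frame of mat between -0.09 and 0.09 m and y of tin in the frame of mat between -0.09 and 0.09 m and z of tin in the frame of mat between 0 and 0.012 m and angle between tin's own z axis and vertical below 0.12 rad and contact force between tin and mat above 0.5 N and linear speed of tin below 0.03 m/s and x of caddy_bar in the frame of hook_saddle between -0.045 and 0.045 m and y of caddy_bar in the frame of hook_saddle between -0.03 and 0.03 m and z of caddy_bar in the frame of hook_saddle between -0.01 and 0.01 m and angle between caddy's own z axis and vertical below 0.2 rad and contact force between caddy and hook_stand above 0.5 N and linear speed of caddy below 0.04 m/s); the robot touches nothing.
It fails at once if the tin tips over (angle between tin's own z axis and vertical above 0.6 rad).
It fails at once if a glass jar is knocked over (angle between any of jar_amber, jar_green's own z axis and vertical above 0.6 rad).
It also fails if it takes over 64 s, if anything falls off the work surface, if the arm or the gripper's body presses on something with over 40 N, if the wrist force passes 120 N, or if a joint passes its speed limit or range.

## Working session

There is one attempt and no reset: what is moved stays moved. The work goes in short steps, Python scripts to look and compute and a tool call to move; the robot and the scene stay as the last step left them, time stands still between calls to the robot, and variables do not carry over. Pictures are saved under pics/ and viewed, at most 10 in all, crops included, and the job is handed in when it is done.

Besides the shell and the picture viewer there is one more tool, called after "Call:" as name(argument=value, ...) on one line, values as JSON. apply_moves: Moves the arm, as the interface text tells. Its arguments: {"type":"object","properties":{"targets":{"type":"array","items":{"type":"object","properties":{"dp":{"type":"array","items":{"type":"number"}},"yaw":{"type":"number"}}}},"grip":{"type":"number"},"squeeze":{"type":"number"}},"required":["targets"]}

```bash
mkdir -p pics; ls
cat > h.py <<'E'
import numpy as np, cv2
from plant import get_state, cams, r
def cap(n):
    c=cams.capture(n); np.savez(f'pics/{n}.npz',**{k:np.asarray(v) for k,v in c.items()}); return c
def load(n): return dict(np.load(f'pics/{n}.npz'))
def pts(c):
    z=c['range_z']; h,w=z.shape; u,v=np.meshgrid(np.arange(w),np.arange(h))
    P=np.stack([(u-c['cx'])/c['fx']*z,(v-c['cy'])/c['fy']*z,z],-1)
    W=(P-c['t'])@c['R']; W[z==0]=np.nan; return W
def save(name,img): cv2.imwrite(f'pics/{name}.png',img[...,::-1])
E
python3 - <<'E'
from h import *
print(get_state())
a=cap('top');b=cap('side')
save('top1',a['image']);save('side1',b['image'])
for c in(a,b): print(c['fx'],-c['R'].T@c['t'],c['R'][2])
E
```

```text
pics
{'time_s': 0.0, 'joints': array([-5.03573981e+01,  2.05934237e+01,  6.34172273e-01, -1.94476858e-02,
       -7.01332962e+01, -1.65062448e+01]), 'qd': array([ 0.04954393, -0.06742687, -0.05610137,  0.06703112, -0.03441498,
        0.05385172]), 'joint_torque': array([ 6.16699726e-04, -5.82724428e+01,  2.93059319e+01,  6.99745819e+00,
        7.07093335e-03, -1.25412780e-04]), 'tcp_pos': array([ 0.26502488, -0.62032583,  0.24760533]), 'eef_rot': array([ 1.79906072e+02, -8.76867711e-03, -1.56870259e+02]), 'contact_force': array([-0.07961212,  0.5163578 ,  0.08027784]), 'moment': array([-0.0038715 ,  0.01390141,  0.0280766 ]), 'gripper_force': 0.0, 'gripper_width': 0.08750618245699632}
468.7874747604155 [0.40867978 0.0647857  1.52384882] [ 0.04832617 -0.0219127  -0.99859121]
456.8883181985024 [0.43782008 1.13386126 0.81811255] [ 0.0311305  -0.84541189 -0.53320693]
```

View pics/top1.png

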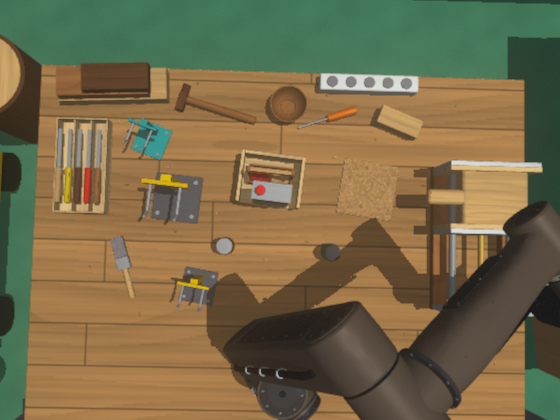

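View pics/side1.png

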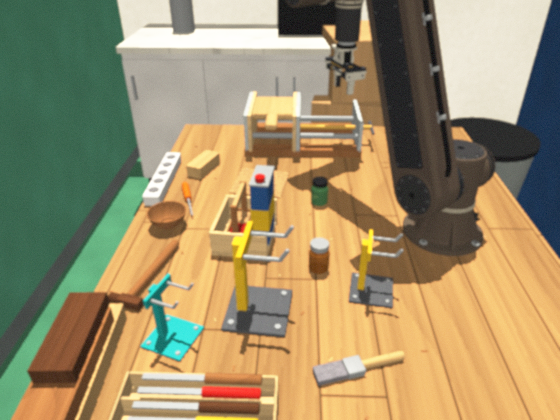

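Top view: the yellow stands are at (168,195), which is large, and (195,287), which is small. The turquoise one is at (148,138). The large yellow one at (168,195) fits, being "the larger of its colour" and beside the bay. Tin top is at (270,188) with its cap at (260,190), the caddy bar is behind it at (270,170), the mat at (367,189), and the jars at (224,245) and (331,253).

```bash
cat > m.py <<'E'
from h import *
c=load('top');W=pts(c);I=c['image'];H=cv2.cvtColor(I,cv2.COLOR_RGB2HSV).astype(int)
s=load('side')
def box(u0,v0,u1,v1):
    m=np.zeros(I.shape[:2],bool);m[v0:v1,u0:u1]=1;return m
def rep(n,m):
    m=m&~np.isnan(W[...,0]); P=W[m]
    rr=cv2.minAreaRect((P[:,:2]*1000).astype(np.float32))
    print(n,m.sum(),'med',np.median(P,0).round(4),'rect mm',np.round(rr[0],1),np.round(rr[1],1),round(rr[2],1),'z',P[:,2].min().round(3),P[:,2].max().round(3))
    return P
Z=W[...,2]
rep('bench',box(300,230,320,240))
rep('tin top',box(235,170,310,215)&(Z>.19)&(Z<.225))
rep('cap',box(235,170,310,215)&(Z>.208))
rep('bar',box(235,150,310,190)&(Z>.12)&(Z<.15))
rep('rim',box(225,140,315,220)&(Z>.07)&(Z<.085)&(H[...,1]<170))
rep('mat',box(330,150,405,230)&(Z>-.003)&(Z<.012)&(H[...,1]>0)&(np.abs(H[...,0]-12)<8)&box(337,157,400,222))
rep('base',box(140,170,210,230)&(Z<.03)&(Z>-0.01)&(H[...,1]<90))
rep('cross',box(135,165,195,225)&(Z>.17)&(H[...,1]>150))
rep('prongs',box(135,165,195,230)&(Z>.17)&(H[...,1]<110))
rep('jarA',box(205,230,245,260)&(Z>.075)&(Z<.1))
rep('jarG',box(315,240,350,270)&(Z>.075)&(Z<.1))
E
python3 m.py
python3 - <<'E'
from h import *
c=load('top')['image'];a=cv2.resize(c[110:240,120:255],None,fx=4,fy=4);b=cv2.resize(load('top')['image'][140:240,225:300],None,fx=3.4,fy=5.2)
save('crop1',cv2.resize(c[120:240,125:315],None,fx=4.2,fy=4.2,interpolation=cv2.INTER_CUBIC))
E
```

```text
bench 199 med [ 0.4182 -0.0912  0.0009] rect mm [419.1 -92.6] [29.4 63.9] 1.5 z -0.011 0.008
tin top 717 med [0.5351 0.0373 0.2085] rect mm [535.2  38.5] [111.8  52.1] 84.6 z 0.2 0.225
cap 421 med [0.5372 0.0434 0.2106] rect mm [535.  39.] [110.2  51.5] 84.5 z 0.208 0.229
bar 137 med [0.601  0.0439 0.1473] rect mm [601.9  40.9] [138.2  16.6] 85.4 z 0.121 0.15
rim 551 med [0.6308 0.0378 0.0777] rect mm [588.8  40. ] [200.2 160.1] 84.0 z 0.07 0.085
mat 3846 med [ 0.5716 -0.2796  0.0038] rect mm [ 573.4 -281.2] [211.5 208.4] 1.5 z -0.003 0.012
base 1705 med [0.5167 0.3314 0.0098] rect mm [529.2 356.2] [180.3 152.1] 84.4 z -0.007 0.023
cross 295 med [0.5531 0.3351 0.2158] rect mm [560.2 336. ] [127.2  32. ] 84.2 z 0.171 0.224
prongs 264 med [0.5001 0.3084 0.2044] rect mm [499.7 334.3] [116.7 105.9] 86.8 z 0.187 0.233
jarA 208 med [0.3768 0.1773 0.0851] rect mm [377.  176.3] [48.7 45.9] 4.1 z 0.076 0.094
jarG 209 med [ 0.3639 -0.1548  0.0849] rect mm [ 364.9 -155. ] [46.2 47.5] 0.6 z 0.076 0.093
```

View pics/crop1.png

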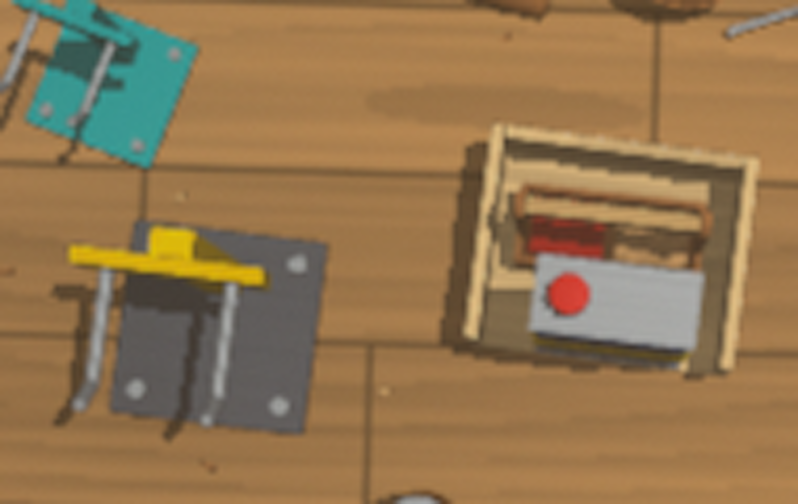

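The crop shows the large yellow stand on its dark base at (215,330), with its prongs toward the robot. The tin, with its red cap at (567,293), is in front of the caddy. The measured sizes match: tin 112x52, bay 200x160, bar height. Next I move above the tin.

Call:
apply_moves(targets=[{"dp": [0, 0, 0.04], "yaw": 0}, {"dp": [0.01, 0.03, 0.07], "yaw": 6}, {"dp": [0.27, 0.66, 0.07], "yaw": 61.5}, {"dp": [0.27, 0.66, 0.07], "yaw": 61.5}, {"dp": [0.27, 0.66, 0.07], "yaw": 61.5}, {"dp": [0.27, 0.66, 0.07], "yaw": 61.5}, {"dp": [0.27, 0.66, 0.07], "yaw": 61.5}, {"dp": [0.27, 0.66, 0.07], "yaw": 61.5}, {"dp": [0.27, 0.66, 0.07], "yaw": 61.5}, {"dp": [0.27, 0.66, 0.07], "yaw": 61.5}, {"dp": [0.27, 0.66, 0.07], "yaw": 61.5}, {"dp": [0.27, 0.66, 0.07], "yaw": 61.5}, {"dp": [0.27, 0.66, 0.07], "yaw": 61.5}, {"dp": [0.27, 0.66, 0.07], "yaw": 61.5}, {"dp": [0.27, 0.66, 0.07], "yaw": 61.5}, {"dp": [0.27, 0.66, 0.07], "yaw": 61.5}, {"dp": [0.27, 0.66, 0.07], "yaw": 61.5}, {"dp": [0.27, 0.66, 0.07], "yaw": 61.5}, {"dp": [0.27, 0.66, 0.07], "yaw": 61.5}, {"dp": [0.27, 0.66, 0.07], "yaw": 61.5}], grip=-1)

```text
time_s: 1.77
tcp_pos: [0.5362, 0.0426, 0.3175]
eef_rot: [179.9, -0.0, -95.2]
contact_force: [0.4, -0.8, -0.4]
gripper_width: 0.0877
gripper_force: 0.0
```

```bash
cat >> h.py <<'E'
from scipy.spatial.transform import Rotation as Ro
def wrist():
    s=get_state(); c=cams.capture('wrist'); T=np.eye(4); T[:3,:3]=Ro.from_euler('xyz',s['eef_rot'],degrees=True).as_matrix(); T[:3,3]=s['tcp_pos']
    M=T@c['T_tool_cam']; z=c['range_z'];h,w=z.shape;u,v=np.meshgrid(np.arange(w),np.arange(h))
    P=np.stack([(u-c['cx'])/c['fx']*z,(v-c['cy'])/c['fy']*z,z],-1)
    W=P@M[:3,:3].T+M[:3,3]; W[z==0]=np.nan
    return s,c['image'],W
E
python3 - <<'E'
from h import *
s,I,W=wrist();save('w1',I);Z=W[...,2]
print(s['tcp_pos'],s['eef_rot'])
H=cv2.cvtColor(I,cv2.COLOR_RGB2HSV)
m=(Z>.19)&(Z<.235)&(abs(W[...,0]-.535)<.06)&(abs(W[...,1]-.04)<.08)
P=W[m];print(len(P),cv2.minAreaRect((P[:,:2]*1000).astype(np.float32)),np.median(P,0))
E
```

```text
[0.53615333 0.04263239 0.31746134] [ 1.79919446e+02 -2.26400537e-02 -9.51683977e+01]
9903 ((537.8348999023438, 39.515586853027344), (113.15664672851562, 52.3604621887207), 84.36243438720703) [0.53728746 0.03356277 0.20787011]
```

View pics/w1.png

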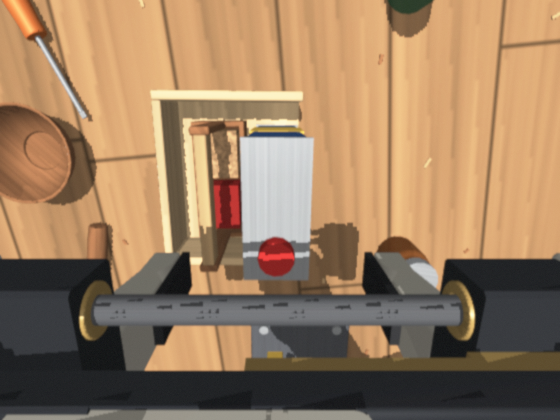

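The wrist view has the tin top at columns 243–313, centred between the fingers (190–365), with the cap at (277,257). It gives the tin centre as (0.538, 0.0395) and top at z 0.208. Next I descend and grip.

Call:
apply_moves(targets=[{"dp": [0.0015, -0.002, -0.03], "yaw": 0}, {"dp": [0.0015, -0.002, -0.06], "yaw": 0}, {"dp": [0.0015, -0.002, -0.085], "yaw": 0}, {"dp": [0.0015, -0.002, -0.1], "yaw": 0}, {"dp": [0.0015, -0.002, -0.113], "yaw": 0}, {"dp": [0.0015, -0.002, -0.12], "yaw": 0}, {"dp": [0.0015, -0.002, -0.126], "yaw": 0}, {"dp": [0.0015, -0.002, -0.126], "yaw": 0}, {"dp": [0.0015, -0.002, -0.126], "yaw": 0}])

```text
time_s: 2.57
tcp_pos: [0.5369, 0.037, 0.1931]
eef_rot: [-180.0, 0.0, -95.4]
contact_force: [0.1, -0.6, 0.4]
gripper_width: 0.0878
gripper_force: 0.0
```

Call:
apply_moves(targets=[{"dp": [0, 0, 0], "yaw": 0}, {"dp": [0, 0, 0], "yaw": 0}, {"dp": [0, 0, 0], "yaw": 0}, {"dp": [0, 0, 0], "yaw": 0}, {"dp": [0, 0, 0], "yaw": 0}, {"dp": [0, 0, 0], "yaw": 0}, {"dp": [0, 0, 0], "yaw": 0}, {"dp": [0, 0, 0], "yaw": 0}, {"dp": [0, 0, 0], "yaw": 0}, {"dp": [0, 0, 0], "yaw": 0}], grip=1, squeeze=40)

```text
time_s: 3.4
tcp_pos: [0.5367, 0.0373, 0.1927]
eef_rot: [180.0, 0.0, -95.4]
contact_force: [-1.8, -0.2, 2.0]
gripper_width: 0.0509
gripper_force: 40.0
```

Gripped (51 mm, 40 N). Next I lift slowly.

Call:
apply_moves(targets=[{"dp": [0, 0, 0.005], "yaw": 0}, {"dp": [0, 0, 0.015], "yaw": 0}, {"dp": [0, 0, 0.03], "yaw": 0}, {"dp": [0, 0, 0.045], "yaw": 0}, {"dp": [0, 0, 0.06], "yaw": 0}, {"dp": [0, 0, 0.075], "yaw": 0}, {"dp": [0, 0, 0.09], "yaw": 0}, {"dp": [0, 0, 0.105], "yaw": 0}, {"dp": [0, 0, 0.115], "yaw": 0}, {"dp": [0, 0, 0.12], "yaw": 0}, {"dp": [0, 0, 0.12], "yaw": 0}])

```text
time_s: 4.32
tcp_pos: [0.537, 0.0374, 0.3135]
eef_rot: [-179.9, 0.0, -95.4]
contact_force: [0.4, 0.5, -6.8]
gripper_width: 0.0511
gripper_force: 40.0
```

Call:
apply_moves(targets=[{"dp": [0.001, -0.005, 0], "yaw": 0}, {"dp": [0.002, -0.015, 0], "yaw": 0}, {"dp": [0.003, -0.03, 0], "yaw": 0}, {"dp": [0.006, -0.05, 0], "yaw": 0}, {"dp": [0.009, -0.075, 0], "yaw": 0}, {"dp": [0.011, -0.1, 0], "yaw": 0}, {"dp": [0.014, -0.125, 0], "yaw": 0}, {"dp": [0.017, -0.15, 0], "yaw": 0}, {"dp": [0.02, -0.175, 0], "yaw": 0}, {"dp": [0.023, -0.2, 0], "yaw": 0}, {"dp": [0.026, -0.225, 0], "yaw": 0}, {"dp": [0.028, -0.25, 0], "yaw": 0}, {"dp": [0.03, -0.27, 0], "yaw": 0}, {"dp": [0.032, -0.285, 0], "yaw": 0}, {"dp": [0.034, -0.3, 0], "yaw": 0}, {"dp": [0.035, -0.31, 0], "yaw": 0}, {"dp": [0.036, -0.315, 0], "yaw": 0}, {"dp": [0.036, -0.318, 0], "yaw": 0}, {"dp": [0.036, -0.318, 0], "yaw": 0}, {"dp": [0.036, -0.318, 0], "yaw": 0}])

```text
time_s: 5.98
tcp_pos: [0.5727, -0.2803, 0.3125]
eef_rot: [180.0, 0.0, -95.3]
contact_force: [0.3, 0.6, -5.9]
gripper_width: 0.0511
gripper_force: 40.0
```

Run:
```python
from h import *
s=get_state();print(s['tcp_pos'],s['contact_force'])
c=cap('side');save('side2',c['image'])
```

```text
[ 0.57266231 -0.28025733  0.31254361] [ 0.2966439   0.5858124  -5.87425971]
```

View pics/side2.png

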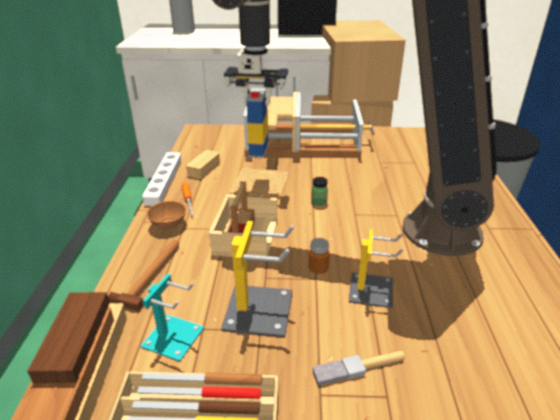

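Side view: the tin hangs upright in the gripper at (257,130), above the mat at (262,182), and the caddy is still in the bay. Next I lower it.

Call:
apply_moves(targets=[{"dp": [0, 0, -0.01], "yaw": 0}, {"dp": [0, 0, -0.03], "yaw": 0}, {"dp": [0, 0, -0.05], "yaw": 0}, {"dp": [0, 0, -0.07], "yaw": 0}, {"dp": [0, 0, -0.09], "yaw": 0}, {"dp": [0, 0, -0.1], "yaw": 0}, {"dp": [0, 0, -0.108], "yaw": 0}, {"dp": [0, 0, -0.113], "yaw": 0}, {"dp": [0, 0, -0.117], "yaw": 0}, {"dp": [0, 0, -0.12], "yaw": 0}, {"dp": [0, 0, -0.122], "yaw": 0}, {"dp": [0, 0, -0.123], "yaw": 0}, {"dp": [0, 0, -0.123], "yaw": 0}])

```text
time_s: 7.12
tcp_pos: [0.5728, -0.2808, 0.1899]
eef_rot: [-180.0, -0.0, -95.4]
contact_force: [-0.2, 0.2, -5.5]
gripper_width: 0.0511
gripper_force: 40.0
```

Call:
apply_moves(targets=[{"dp": [0, 0, -0.0005], "yaw": 0}, {"dp": [0, 0, -0.001], "yaw": 0}, {"dp": [0, 0, -0.0015], "yaw": 0}, {"dp": [0, 0, -0.0015], "yaw": 0}, {"dp": [0, 0, -0.0015], "yaw": 0}])

```text
time_s: 7.53
tcp_pos: [0.5729, -0.281, 0.1887]
eef_rot: [-179.9, -0.0, -95.4]
contact_force: [-0.5, -1.4, -1.6]
gripper_width: 0.0507
gripper_force: 40.0
```

Mostly supported (5.5→1.6 N). I go a hair lower, release, and rise.

Call:
apply_moves(targets=[{"dp": [0, 0, -0.0005], "yaw": 0}, {"dp": [0, 0, -0.0005], "yaw": 0}])

```text
time_s: 7.7
tcp_pos: [0.573, -0.2812, 0.1887]
eef_rot: [-179.9, -0.1, -95.4]
contact_force: [-0.9, -0.6, 3.8]
gripper_width: 0.051
gripper_force: 40.0
```

Call:
apply_moves(targets=[{"dp": [0, 0, 0], "yaw": 0}, {"dp": [0, 0, 0], "yaw": 0}, {"dp": [0, 0, 0], "yaw": 0}, {"dp": [0, 0, 0], "yaw": 0}, {"dp": [0, 0, 0], "yaw": 0}, {"dp": [0, 0, 0], "yaw": 0}, {"dp": [0, 0, 0], "yaw": 0}, {"dp": [0, 0, 0], "yaw": 0}, {"dp": [0, 0, 0], "yaw": 0}, {"dp": [0, 0, 0], "yaw": 0}], grip=-1)

```text
time_s: 8.53
tcp_pos: [0.5727, -0.2807, 0.1875]
eef_rot: [-180.0, 0.0, -95.4]
contact_force: [-0.3, 0.6, 1.1]
gripper_width: 0.0876
gripper_force: 0.0
```

Call:
apply_moves(targets=[{"dp": [0, 0, 0.01], "yaw": 0}, {"dp": [0, 0, 0.03], "yaw": 0}, {"dp": [0, 0, 0.06], "yaw": 0}, {"dp": [0, 0, 0.09], "yaw": 0}, {"dp": [0, 0, 0.11], "yaw": 0}, {"dp": [0, 0, 0.12], "yaw": 0}, {"dp": [0, 0, 0.12], "yaw": 0}])

```text
time_s: 9.12
tcp_pos: [0.5736, -0.2811, 0.3111]
eef_rot: [-179.7, -0.1, -95.4]
contact_force: [0.1, 0.3, 0.6]
gripper_width: 0.0874
gripper_force: 0.0
```

Call:
apply_moves(targets=[{"dp": [0.002, 0.02, 0], "yaw": 0}, {"dp": [0.005, 0.05, 0], "yaw": 0}, {"dp": [0.008, 0.09, 0], "yaw": 0}, {"dp": [0.011, 0.13, 0], "yaw": 0}, {"dp": [0.014, 0.17, 0], "yaw": 0}, {"dp": [0.017, 0.21, 0], "yaw": 0}, {"dp": [0.02, 0.25, 0], "yaw": 0}, {"dp": [0.022, 0.28, 0], "yaw": 0}, {"dp": [0.024, 0.31, 0], "yaw": 0}, {"dp": [0.026, 0.322, 0], "yaw": 0}, {"dp": [0.026, 0.322, 0], "yaw": 0}, {"dp": [0.026, 0.322, 0], "yaw": 0}])

```text
time_s: 10.12
tcp_pos: [0.5983, 0.0417, 0.3064]
eef_rot: [179.9, -0.0, -95.3]
contact_force: [0.4, -0.6, -0.5]
gripper_width: 0.0878
gripper_force: 0.0
```

Run:
```python
from h import *
s,I,W=wrist();Z=W[...,2]
print(s['tcp_pos'],s['eef_rot'])
m=(Z>.14)&(Z<.157)&(abs(W[...,0]-.6)<.05)&(abs(W[...,1]-.04)<.1)
n,L,st,_=cv2.connectedComponentsWithStats(m.astype(np.uint8))
for i in range(1,n):
    if st[i,4]<100: continue
    P=W[L==i];print(st[i],cv2.minAreaRect((P[:,:2]*1000).astype(np.float32)),np.median(P,0))
c=cap('top');I2=c['image']
# mat & tin, stand
W=pts(c);Z=W[...,2]
m=(Z>.19)&(Z<.21)&(abs(W[...,0]-.573)<.05)&(abs(W[...,1]+.28)<.08)
P=W[m];print('tin',len(P),cv2.minAreaRect((P[:,:2]*1000).astype(np.float32)))
big=np.vstack([cv2.resize(I[80:320,100:400],(600,480)) ]) 
save('w2',I);save('top2',I2)
```

```text
[0.59829357 0.04171139 0.30640189] [ 1.79895579e+02 -4.09346861e-02 -9.52830280e+01]
[ 259  121   22  152 2166] ((605.3636474609375, 41.58119201660156), (138.97537231445312, 17.44840431213379), 84.98080444335938) [0.60493816 0.03442407 0.14958987]
tin 636 ((571.749267578125, -279.7610168457031), (112.89434051513672, 53.175445556640625), 83.97357177734375)
```

View pics/w2.png

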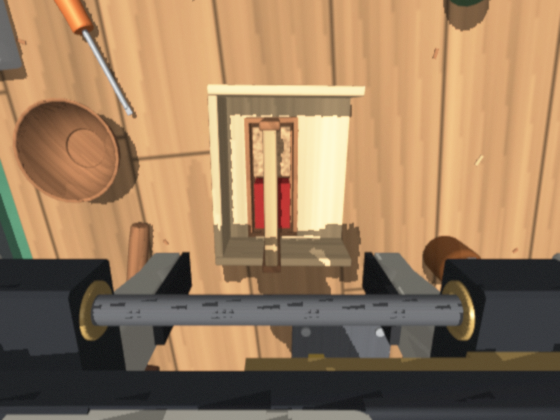

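Wrist view: the caddy bar runs along column 270, rows 120–270, and is free to reach from above. The bar middle is at (0.605, 0.0415) with its top at z 0.150, as expected. The tin stands on the mat. I descend onto the bar and measure the stand meanwhile.

Call:
apply_moves(targets=[{"dp": [0.006, 0, -0.02], "yaw": 0}, {"dp": [0.006, 0, -0.05], "yaw": 0}, {"dp": [0.006, 0, -0.08], "yaw": 0}, {"dp": [0.006, 0, -0.11], "yaw": 0}, {"dp": [0.006, 0, -0.13], "yaw": 0}, {"dp": [0.006, 0, -0.145], "yaw": 0}, {"dp": [0.006, 0, -0.155], "yaw": 0}, {"dp": [0.006, 0, -0.163], "yaw": 0}, {"dp": [0.006, 0, -0.166], "yaw": 0}, {"dp": [0.006, 0, -0.166], "yaw": 0}, {"dp": [0.006, 0, -0.166], "yaw": 0}])

```text
time_s: 11.13
tcp_pos: [0.6052, 0.0412, 0.1424]
eef_rot: [-179.9, 0.0, -95.4]
contact_force: [0.4, 0.1, 0.5]
gripper_width: 0.0877
gripper_force: 0.0
```

Run:
```python
from h import *
from scipy.ndimage import label
for k in range(2):
    c=load('top') if k==0 else c
    if k: c=cap('top')
    W=pts(c);Z=W[...,2];I=c['image'];S=cv2.cvtColor(I,cv2.COLOR_RGB2HSV)[...,1]
    R=np.zeros(Z.shape,bool);R[165:230,130:200]=1
    for nm,m in(('cross',R&(Z>.19)&(S>150)),('pr',R&(Z>.185)&(S<110))):
        L,n=label(m,np.ones((3,3)))
        for i in range(1,n+1):
            P=W[L==i]
            if len(P)<25: continue
            vx,vy,x0,y0=cv2.fitLine((P[:,:2]*1000).astype(np.float32),cv2.DIST_HUBER,0,.01,.01).ravel()
            print(k,nm,len(P),'line',round(float(np.degrees(np.arctan2(vy,vx))),1),x0,y0,'xr',P[:,0].min().round(4),P[:,0].max().round(4),'rect',cv2.minAreaRect((P[:,:2]*1000).astype(np.float32)),'zmed',np.median(P[:,2]).round(4))
    B=R&(Z<.03)&(Z>.003)&(S<90); 
R=np.zeros(Z.shape,bool);R[262:312,165:222]=1
P=W[R&(Z>.05)];print('small',P.min(0),P.max(0))
```

```text
0 pr 3238 line 49.6 480.37302 222.50763 xr 0.4177 0.5303 rect ((472.71905517578125, 281.76287841796875), (112.21085357666016, 226.0057373046875), 0.8343368768692017) zmed 0.7119
1 cross 70 line 85.5 554.15393 378.25287 xr 0.5474 0.5609 rect ((554.7723999023438, 379.86083984375), (44.290348052978516, 11.927572250366211), 84.95204162597656) zmed 0.217
1 pr 2164 line 31.2 487.8264 226.52698 xr 0.4193 0.5575 rect ((483.7730712890625, 274.62347412109375), (146.54087829589844, 172.53369140625), 5.978859901428223) zmed 0.5516
1 pr 123 line -5.4 499.7746 384.43378 xr 0.4541 0.5481 rect ((501.0966796875, 384.6022033691406), (10.481961250305176, 94.74706268310547), 84.48735809326172) zmed 0.2046
small [0.19043917 0.12748087 0.13277585] [0.36234095 0.30398224 0.74831344]
```

Call:
apply_moves(targets=[{"dp": [0, 0, -0.001], "yaw": 0}, {"dp": [0, 0, -0.001], "yaw": 0}, {"dp": [0, 0, -0.001], "yaw": 0}, {"dp": [0, 0, -0.001], "yaw": 0}, {"dp": [0, 0, -0.001], "yaw": 0}, {"dp": [0, 0, -0.001], "yaw": 0}, {"dp": [0, 0, -0.001], "yaw": 0}, {"dp": [0, 0, -0.001], "yaw": 0}, {"dp": [0, 0, -0.001], "yaw": 0}, {"dp": [0, 0, -0.001], "yaw": 0}, {"dp": [0, 0, -0.001], "yaw": 0}, {"dp": [0, 0, -0.001], "yaw": 0}, {"dp": [0, 0, -0.001], "yaw": 0}, {"dp": [0, 0, -0.001], "yaw": 0}], grip=1, squeeze=40)

```text
time_s: 12.35
tcp_pos: [0.6045, 0.0413, 0.1404]
eef_rot: [180.0, -0.0, -95.4]
contact_force: [-0.9, 1.1, -0.5]
gripper_width: 0.0119
gripper_force: 40.0
```

Run:
```python
from h import *
c=load('top');I=cv2.imread('pics/top1.png')[...,::-1]
H=cv2.cvtColor(np.ascontiguousarray(I),cv2.COLOR_RGB2HSV).astype(int)
m=(abs(H[...,0]-25)<5)&(H[...,1]>200)&(H[...,2]>140)
o=-c['R'].T@c['t']
def ray(u,v,z):
    d=c['R'].T@np.array([(u-c['cx'])/c['fx'],(v-c['cy'])/c['fy'],1]); return o+d*(z-o[2])/d[2]
R=np.zeros(m.shape,bool);R[165:225,130:200]=1
v,u=np.nonzero(m&R)
P=np.array([ray(a,b,.218)[:2]*1000 for a,b in zip(u,v)],np.float32)
print(len(P),cv2.minAreaRect(P))
k=np.argsort(P[:,1]);print(P[k[:4]],P[k[-4:]])
```

```text
252 ((560.105224609375, 336.8200988769531), (126.57968139648438, 29.382713317871094), 84.8055419921875)
[[541.2071  274.9873 ]
 [544.00226 275.0809 ]
 [546.79803 275.17456]
 [541.1314  277.76068]] [[560.2086  397.6049 ]
 [554.5474  400.15607]
 [557.3394  400.26227]
 [560.132   400.3685 ]]
```

Call:
apply_moves(targets=[{"dp": [0, 0, 0.005], "yaw": 0}, {"dp": [0, 0, 0.015], "yaw": 0}, {"dp": [0, 0, 0.03], "yaw": 0}, {"dp": [0, 0, 0.045], "yaw": 0}, {"dp": [0, 0, 0.06], "yaw": 0}, {"dp": [0, 0, 0.075], "yaw": 0}, {"dp": [0, 0, 0.09], "yaw": 0}, {"dp": [0, 0, 0.105], "yaw": 0}, {"dp": [0, 0, 0.115], "yaw": 0}, {"dp": [0, 0, 0.119], "yaw": 0}, {"dp": [0, 0, 0.119], "yaw": 0}, {"dp": [0, 0, 0.119], "yaw": 0}])

```text
time_s: 13.35
tcp_pos: [0.6043, 0.0413, 0.2591]
eef_rot: [180.0, 0.0, -95.4]
contact_force: [0.0, -0.3, -3.5]
gripper_width: 0.012
gripper_force: 40.0
```

Call:
apply_moves(targets=[{"dp": [-0.005, 0.002, 0], "yaw": 0}, {"dp": [-0.015, 0.007, 0], "yaw": 0}, {"dp": [-0.032, 0.014, 0], "yaw": 0}, {"dp": [-0.052, 0.023, 0], "yaw": 0}, {"dp": [-0.072, 0.032, 0], "yaw": 0}, {"dp": [-0.092, 0.041, 0], "yaw": 0}, {"dp": [-0.112, 0.05, 0], "yaw": 0}, {"dp": [-0.132, 0.06, 0], "yaw": 0}, {"dp": [-0.148, 0.075, 0], "yaw": 0}, {"dp": [-0.16, 0.093, 0], "yaw": 0}, {"dp": [-0.172, 0.112, 0], "yaw": 0}, {"dp": [-0.184, 0.135, 0], "yaw": 0}, {"dp": [-0.192, 0.158, 0], "yaw": 0}, {"dp": [-0.197, 0.183, 0], "yaw": 0}, {"dp": [-0.198, 0.21, 0], "yaw": 0}, {"dp": [-0.198, 0.235, 0], "yaw": 0}, {"dp": [-0.198, 0.26, 0], "yaw": 0}, {"dp": [-0.198, 0.285, 0], "yaw": 0}, {"dp": [-0.198, 0.3, 0], "yaw": 0}, {"dp": [-0.198, 0.31, 0], "yaw": 0}])

```text
time_s: 15.02
tcp_pos: [0.4058, 0.3525, 0.2588]
eef_rot: [180.0, -0.1, -95.3]
contact_force: [0.0, 0.8, -3.6]
gripper_width: 0.0118
gripper_force: 40.0
```

Call:
apply_moves(targets=[{"dp": [0, 0, 0], "yaw": 0}, {"dp": [0, 0, 0], "yaw": 0}, {"dp": [0, 0, 0], "yaw": 0}])

```text
time_s: 15.27
tcp_pos: [0.4064, 0.3503, 0.2594]
eef_rot: [180.0, -0.0, -95.4]
contact_force: [0.2, -0.4, -3.7]
gripper_width: 0.0121
gripper_force: 40.0
```

Run:
```python
from h import *
c=cap('side');I=c['image'];W=pts(c)
save('side3',cv2.resize(I[150:370,150:450],(780,572),interpolation=cv2.INTER_CUBIC))
```

```text
(no output)
```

View pics/side3.png

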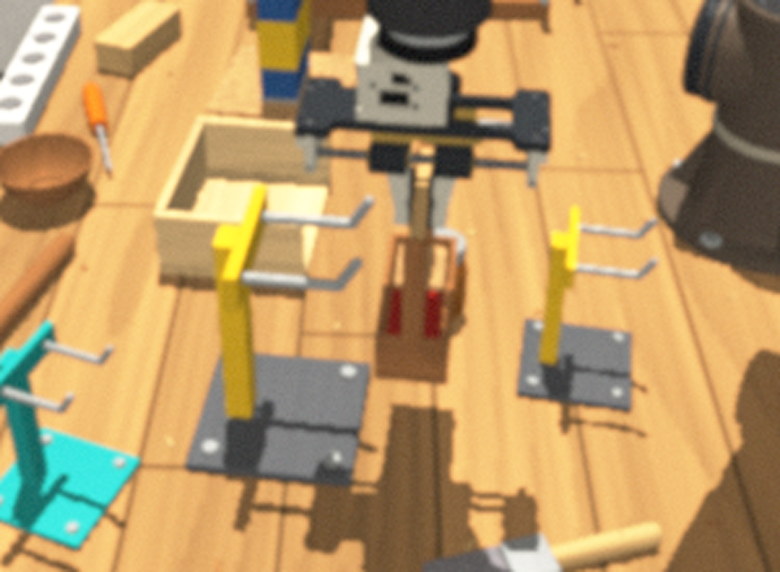

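The caddy is level in the gripper (tray at (415,330)), in front of the large yellow stand with prong tips at (360,205) and (350,270). Next I slide in along the prongs.

Call:
apply_moves(targets=[{"dp": [0.004, 0, 0], "yaw": 0}, {"dp": [0.012, -0.001, 0], "yaw": 0}, {"dp": [0.022, -0.002, 0], "yaw": 0}, {"dp": [0.032, -0.003, 0], "yaw": 0}, {"dp": [0.042, -0.004, 0], "yaw": 0}, {"dp": [0.052, -0.005, 0], "yaw": 0}, {"dp": [0.062, -0.006, 0], "yaw": 0}, {"dp": [0.072, -0.007, 0], "yaw": 0}, {"dp": [0.08, -0.008, 0], "yaw": 0}, {"dp": [0.085, -0.008, 0], "yaw": 0}, {"dp": [0.088, -0.008, 0], "yaw": 0}, {"dp": [0.088, -0.008, 0], "yaw": 0}, {"dp": [0.088, -0.008, 0], "yaw": 0}])

```text
time_s: 16.4
tcp_pos: [0.4946, 0.3433, 0.2595]
eef_rot: [180.0, -0.0, -95.4]
contact_force: [-0.7, -0.1, -3.6]
gripper_width: 0.0118
gripper_force: 40.0
```

Call:
apply_moves(targets=[{"dp": [0, 0, -0.005], "yaw": 0}, {"dp": [0, 0, -0.012], "yaw": 0}, {"dp": [0, 0, -0.02], "yaw": 0}, {"dp": [0, 0, -0.026], "yaw": 0}, {"dp": [0, 0, -0.03], "yaw": 0}, {"dp": [0, 0, -0.033], "yaw": 0}, {"dp": [0, 0, -0.035], "yaw": 0}, {"dp": [0, 0, -0.036], "yaw": 0}, {"dp": [0, 0, -0.036], "yaw": 0}, {"dp": [0, 0, -0.036], "yaw": 0}])

```text
time_s: 17.23
tcp_pos: [0.4948, 0.3434, 0.2238]
eef_rot: [-180.0, 0.0, -95.4]
contact_force: [0.3, -0.3, -2.6]
gripper_width: 0.0122
gripper_force: 40.0
```

Call:
apply_moves(targets=[{"dp": [0, 0, -0.001], "yaw": 0}, {"dp": [0, 0, -0.002], "yaw": 0}, {"dp": [0, 0, -0.003], "yaw": 0}, {"dp": [0, 0, -0.004], "yaw": 0}, {"dp": [0, 0, -0.004], "yaw": 0}, {"dp": [0, 0, -0.004], "yaw": 0}])

```text
time_s: 17.73
tcp_pos: [0.4947, 0.3433, 0.2195]
eef_rot: [180.0, -0.0, -95.4]
contact_force: [-0.4, 0.2, -3.8]
gripper_width: 0.0116
gripper_force: 40.0
```

Call:
apply_moves(targets=[{"dp": [0, 0, -0.0005], "yaw": 0}, {"dp": [0, 0, -0.001], "yaw": 0}, {"dp": [0, 0, -0.0015], "yaw": 0}, {"dp": [0, 0, -0.002], "yaw": 0}, {"dp": [0, 0, -0.002], "yaw": 0}, {"dp": [0, 0, -0.002], "yaw": 0}])

```text
time_s: 18.23
tcp_pos: [0.4948, 0.3433, 0.2192]
eef_rot: [-179.9, 0.0, -95.3]
contact_force: [-4.2, -1.4, 8.2]
gripper_width: 0.0116
gripper_force: 40.0
```

Seated on the prongs. I open to about 30 mm (clear of the cross plate).

Call:
apply_moves(targets=[{"dp": [0, 0, 0.001], "yaw": 0}, {"dp": [0, 0, 0.001], "yaw": 0}, {"dp": [0, 0, 0.001], "yaw": 0}, {"dp": [0, 0, 0.001], "yaw": 0}, {"dp": [0, 0, 0.001], "yaw": 0}, {"dp": [0, 0, 0.001], "yaw": 0}, {"dp": [0, 0, 0.001], "yaw": 0}, {"dp": [0, 0, 0.001], "yaw": 0}], grip=0.32)

```text
time_s: 18.9
tcp_pos: [0.4947, 0.3433, 0.2184]
eef_rot: [180.0, -0.0, -95.4]
contact_force: [0.6, -0.6, -0.1]
gripper_width: 0.0295
gripper_force: 0.0
```

Run:
```python
from h import *
c=cap('side');I=c['image']
save('side4',cv2.resize(I[150:370,150:450],(780,572),interpolation=cv2.INTER_CUBIC))
```

```text
(no output)
```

View pics/side4.png

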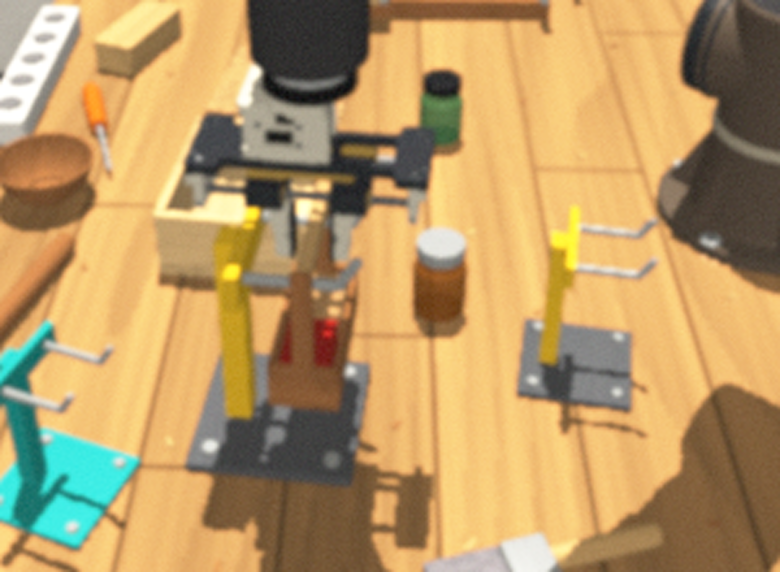

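The caddy hangs level on the prongs: bar at (310,250), tray at (310,370). Zero wrist load. I rise clear, well above it.

Call:
apply_moves(targets=[{"dp": [0, 0, 0.004], "yaw": 0}, {"dp": [0, 0, 0.01], "yaw": 0}, {"dp": [0, 0, 0.02], "yaw": 0}, {"dp": [0, 0, 0.035], "yaw": 0}, {"dp": [0, 0, 0.055], "yaw": 0}, {"dp": [0, 0, 0.08], "yaw": 0}, {"dp": [0, 0, 0.11], "yaw": 0}, {"dp": [0, 0, 0.13], "yaw": 0}, {"dp": [0, -0.02, 0.14], "yaw": 0}, {"dp": [0, -0.05, 0.14], "yaw": 0}, {"dp": [0, -0.08, 0.14], "yaw": 0}, {"dp": [0, -0.11, 0.14], "yaw": 0}, {"dp": [0, -0.14, 0.14], "yaw": 0}, {"dp": [0, -0.16, 0.14], "yaw": 0}, {"dp": [0, -0.16, 0.14], "yaw": 0}, {"dp": [0, -0.16, 0.14], "yaw": 0}])

```text
time_s: 20.28
tcp_pos: [0.4946, 0.1819, 0.3598]
eef_rot: [-179.9, 0.1, -95.5]
contact_force: [-0.2, -0.2, -0.9]
gripper_width: 0.0295
gripper_force: 0.0
```

Run:
```python
from h import *
c=cap('side');save('side5',c['image']);W=pts(c)
a=cap('top');V=pts(a)
for nm,X,l,h in(('bar top',V,[.44,.26,.222],[.53,.42,.236]),('tin top',V,[.5,-.36,.19],[.64,-.2,.21]),('bar side',W,[.44,.26,.222],[.53,.42,.236])):
    m=np.all((X>l)&(X<h),-1);P=X[m]
    if len(P)>10: print(nm,len(P),np.median(P,0),cv2.minAreaRect((P[:,:2]*1000).astype(np.float32)))
```

```text
tin top 640 [ 0.56977619 -0.28570176  0.2044024 ] ((571.7445678710938, -280.1188049316406), (113.10731506347656, 53.09226608276367), 84.70317840576172)
bar side 319 [0.49323118 0.35762748 0.22919852] ((475.0237121582031, 348.1683349609375), (141.08155822753906, 54.90668487548828), 85.23614501953125)
```

View pics/side5.png

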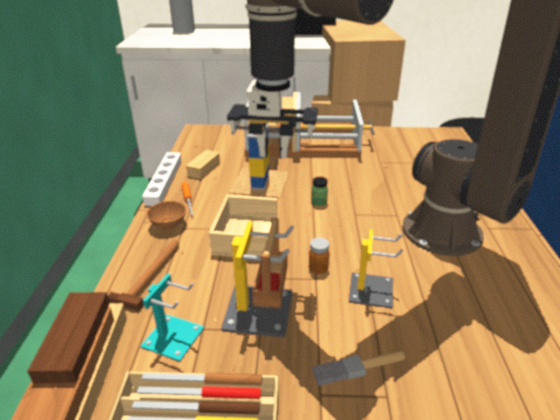

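The tin stands on the mat at (258,165). The caddy hangs level at (267,280) with bar top z 0.229, as expected. Both jars are upright and the gripper touches nothing.

```bash
python3 -c "
from h import *
print(r.close_job())"
```

```text
the job is handed in; nothing more can be done
None
```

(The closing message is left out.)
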